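# Check the panel stands with a gauge blade

## Robot

A 6-joint arm with a two-finger parallel gripper is mounted at the origin on the work surface. World frame = base frame: x ahead of the robot, y to its left, z up, the work surface at z = 0. Lengths are in m, angles in degrees, forces in N, time in s.
With the tool pointing down it reaches from about 0.375 to 0.9 m from the base axis. Payload 3.1 kg.
Tool frame: the origin (TCP) lies on the centre line of the jaws, within the pads' length; the fingertips stand 8 mm ahead of it and the grasp point (between the pads) lies 11 mm behind it (bot.tip_extent is the distance from the TCP to the fingertips, in m); z points along the fingers, y is the line along which they close (so a half turn about z gives the same grasp; the last joint's range is limited). The gripper opens to 87 mm and grips with 3 to 60 N. Pads are 19 mm wide; open, the fingers measure 117 mm over their backs; the gripper's body (75 mm by 190 mm) begins 51 mm behind the grasp point.
Start: joints at [-10.227, 30.224, 82.088, -0, 67.689, -10.227], TCP at [0.625, 0, 0.231] pointing down, gripper open.
Joint ranges: [-176.69, 176.69], [-43.24, 126.21], [12.49, 139.97], [-82, 262], [0, 151.66], [-163.58, 163.58]. Speed limits (degrees/s): [159.86, 159.86, 180, 180, 180, 180].

## Interface

Orientations are given as a 3x3 rotation matrix whose columns are the frame's x, y, z axes.
In Python, from rig import bot, vision, workorder gives the robot as it stands.
- The arm moves only by the shell command python3 -m handwheel 'ROWS'. ROWS is JSON, a list of rows, each an object with "delta_rot": the turn, a rotation vector about the tool's x, y, z in rad, a list of three; "xyz": the shift along the tool's x, y, z in mm, a list of three; "hand": the closure, from -1 (fully open) to 1 (shut). A call has exactly 5 rows; each row is the pose to reach, as a shift and turn from the pose commanded when the call began, along the tool's axes at that moment; what a row does not reach only later rows make up. A row lasts 1/8 s, in which the tool goes at most 62.5 mm and 10.7 degrees, less where a joint would pass 70% of its speed; a pose out of reach is approached as far as the arm can. A call with a gripper value outside its range is refused whole. The fingers move at their own pace and stop on an object; the grip force is fixed at half the most. Time passes only in rows, so rows that repeat a pose let the fingers close, or fill a call up. It gives the time, the measured TCP pose, the force, the opening and the grip force at its end, in the units of the state.
- bot.read_state(): the state, without advancing time (a new reading comes with each control period).
- vision.capture(name): name is "scene" or "side" or "wrist"; returns the picture (400x640x3 uint8, red, green, blue); there is no depth.
- vision.camera_model(name): a dict with "camera_matrix" (3x3 intrinsics, pixels), "dist_coeffs" ([k1, k2, p1, p2, k3] as OpenCV has them; the pictures are not rectified), "camera_from_world" (4x4, takes a point from world to camera coordinates). Camera axes: x right, y up, looking along -z (the intrinsics and any distortion apply to the point x, -y, -z); pixel columns grow to the right and rows downward; lengths in m; the calibration is good to about 2 mm. A picture is of the moment at which its call begins: read the wrist's pose just before it. camera_model takes no time and is no camera call; for the wrist camera it gives the pose at the moment of the call.
- workorder.hand_in(): hands the job in; it is judged then, once.
The state is a dict: "time_s": time; "joint_positions": joint angles; "qvel": joint speeds; "tau": joint torques, N m; "position": TCP position; "tcp_rot": TCP orientation; "force": force on the tool from outside, world axes, zero at the start; "moment": the same for the moment, N m; "opening": opening from 0.0 (shut) to 1.0 (fully open); "grasp_force": force on a finger pad.
Only numpy, scipy, OpenCV 4.12 (cv2) and the standard library are available. Lean on these libraries where they do the work, as an engineer would, in place of code of your own. Each camera call takes 0.05 s, during which the arm holds its last target. There are 200 camera calls.

## Task

Check the guide gap of the narrow panel stand: lift the thin gauge blade out of its rest and slide it down into the narrow sprung gap, where you feel it drag between the cheeks, until its foot is fully home on the floor of the gap. Let go and leave it standing there upright; leave the thick blade in its rest.

Things in the scene. Friction and masses are not known exactly. Their poses are not given: they have to be found in the camera images.
- blade_thin: thin gauge blade, loose, 0.14 kg: metal, 50 mm wide (x), 10 thick (y), 75 tall, topped by a black grip 44 (x) x 15 (y) x 60 mm, to 135 mm above the foot. Origin: centre of the foot's underside, z up. It starts upright in a fixed grey rest block 85 x 60 x 42 mm, foot 10 mm above the table, 32 mm deep in a slot 3 mm wider than it. Half-turn symmetric.
- blade_thick: the other gauge blade, 0.3 kg, as tall and wide but 26 mm thick with a 30 mm thick grip, in a rest of its own; to be left there. Origin and axes as for the thin blade.
- stand_narrow: fixed stand with the narrow gap: dark base 94 x 98 mm, two metal cheeks. Origin: centre of the base's underside; x along the gap, y across, z up. Gap centred on x axis, 80 mm long, 6 wide at rest, floor at z 12 mm; lips flare to a mouth 40 mm wide at z 63. Each cheek is sprung, yields up to 14 mm in y (3 N + 0.4 N/mm). Half-turn symmetric.
- stand_wide: the worn stand, fixed, same size and make but with a gap 30 mm wide whose cheeks do not move. Not to be used: here the thin blade would stand loose, while in the narrow stand it drags on the cheeks with some 4 to 7 N (more as the lips part) and must be pushed all the way down, its weight alone not carrying it. Origin and axes as for the narrow stand.
Things that resemble listed ones, but are neither listed nor needed, are in the scene too. What is shaped like the blade_thin but green, orange or pink is not meant.

How it is judged:
By the outcome, as a careful person would: the job done as asked, in the order asked, and still so for the second after the job is handed in, with the robot touching nothing.
It also fails if it takes over 45 s, if anything falls off the work surface, if the arm or the gripper's body presses on something with over 40 N, if the wrist force passes 120 N, or if a joint passes its speed limit or range.

## Working session

There is one attempt and no reset: what is moved stays moved. The work goes in short steps, Python scripts to look and compute and a shell command to move; the robot and the scene stay as the last step left them, time stands still between calls to the robot, and variables do not carry over. Pictures are saved under pics/ and viewed, at most 11 in all, crops included, and the job is handed in when it is done.

```bash
ls; mkdir -p pics
python3 - <<'E'
from rig import bot,vision
import cv2,numpy as np
a=[vision.capture(n) for n in("scene","side","wrist")]
for n,i in zip(("scene","side","wrist"),a): cv2.imwrite(f"pics/{n}0.png",i[:,:,::-1])
for n in("scene","side","wrist"):
  m=vision.camera_model(n);print(n,np.round(m["camera_matrix"],1).tolist(),np.round(m["dist_coeffs"],3),np.round(m["camera_from_world"],3).tolist())
s=bot.read_state();print(s["time_s"],s["position"],s["tcp_rot"],s["force"])
E
```

```text
pics
scene [[445.3, 0.0, 326.8], [0.0, 445.3, 202.9], [0.0, 0.0, 1.0]] [0.011 0.    0.    0.    0.   ] [[-0.433, 0.901, 0.005, 0.268], [-0.762, -0.37, 0.531, 0.348], [0.481, 0.226, 0.847, -1.378], [0.0, 0.0, 0.0, 1.0]]
side [[489.7, 0.0, 311.4], [0.0, 489.7, 193.2], [0.0, 0.0, 1.0]] [-0.11  0.    0.    0.    0.  ] [[-0.999, -0.038, -0.018, 0.527], [0.013, -0.689, 0.725, -0.063], [-0.04, 0.724, 0.689, -1.203], [0.0, 0.0, 0.0, 1.0]]
wrist [[337.8, 0.0, 320.9], [0.0, 337.8, 194.7], [0.0, 0.0, 1.0]] [0.02 0.   0.   0.   0.  ] [[1.0, -0.0, -0.002, -0.625], [0.0, 0.97, -0.244, 0.029], [0.002, 0.244, 0.97, -0.39], [0.0, 0.0, 0.0, 1.0]]
0.15 [6.24435403e-01 1.11467656e-04 2.29782654e-01] [[ 4.24054706e-06  9.99998575e-01 -1.68795550e-03]
 [ 9.99999959e-01 -3.75554935e-06  2.87331559e-04]
 [ 2.87324811e-04 -1.68795665e-03 -9.99998534e-01]] [ 0.20923345 -0.04570062  0.54001367]
```

View pics/scene0.png

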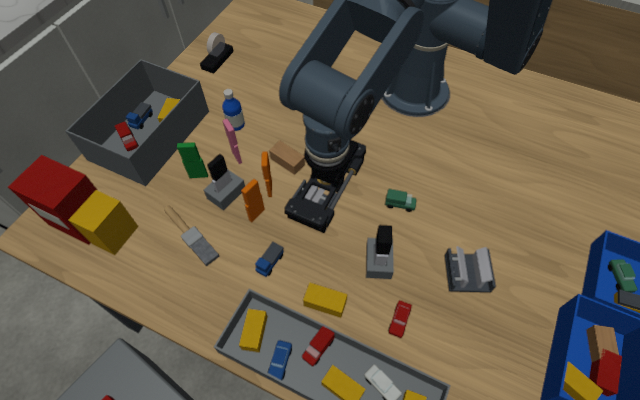

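View pics/side0.png

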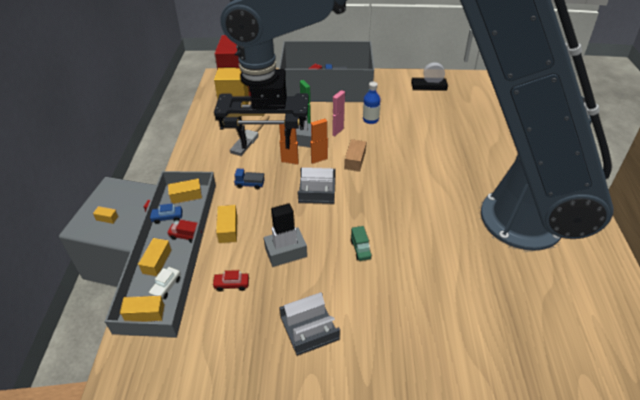

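Scene: one rest with a black-gripped blade at (222,185), a second at (380,255). One stand is at (470,270) and another is hidden under the gripper. Side: stands at (317,185) and (310,322), a rest at (285,245), and the other rest behind the gripper at (303,132). The decoys are green (190,160), orange (253,200) and (267,173), and pink (232,140). I'll check all of these in close crops.

Run:
```python
import cv2,numpy as np
s=cv2.imread("pics/scene0.png");d=cv2.imread("pics/side0.png");w=cv2.imread("pics/wrist0.png")
f=lambda i,x,y,a,b:cv2.resize(i[y:y+b,x:x+a],(400,300),interpolation=cv2.INTER_CUBIC)
top=np.hstack([f(s,165,130,120,90),f(s,350,210,160,90)])
bot=np.hstack([f(d,250,160,100,75),f(d,250,195,216,162)])
cv2.imwrite("pics/m1.png",np.vstack([top,bot]))
```

```text
(no output)
```

View pics/m1.png

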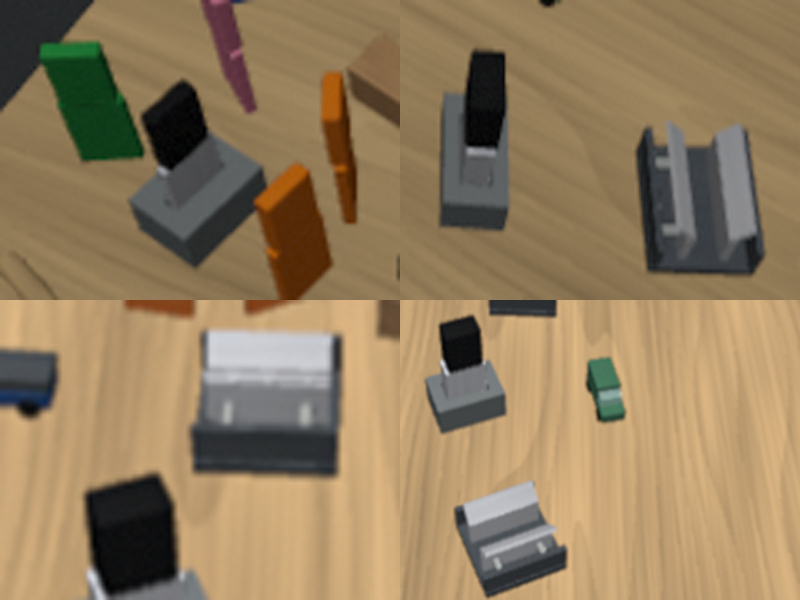

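View pics/wrist0.png

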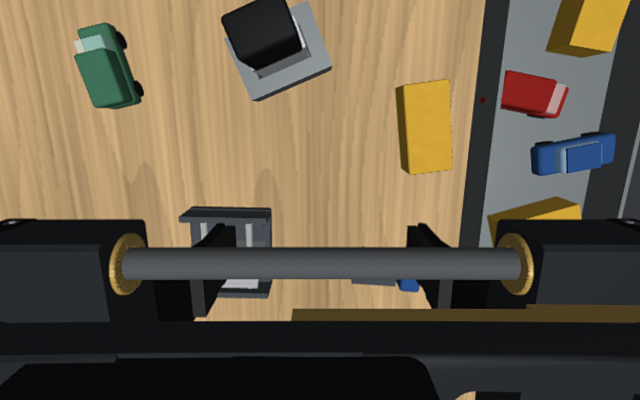

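The blade at scene (217,168) is thin: its grip is a narrow slab and its block is at (222,185). The one at (384,240) has a thick grip, top about 70x50 px in the wrist view (262,30). The stand at side (317,185) has cheeks that nearly meet, and the one at scene (470,270) looks wide open. Next I'll measure coarse positions.

```bash
cat > h.py <<'E'
import numpy as np,cv2
from rig import bot,vision
def ray(n,uv,m=None):
    m=m or vision.camera_model(n)
    p=cv2.undistortPoints(np.array([[uv]],float),np.array(m["camera_matrix"]),np.array(m["dist_coeffs"]))[0,0]
    T=np.array(m["camera_from_world"]);R=T[:3,:3]
    return -R.T@T[:3,3],R.T@np.array([p[0],-p[1],-1.])
def onz(n,uv,z,m=None):
    c,d=ray(n,uv,m);return c+d*(z-c[2])/d[2]
def snap(n,name):
    m=vision.camera_model(n);i=vision.capture(n);cv2.imwrite(f"pics/{name}.png",i[:,:,::-1]);np.save(f"pics/{name}.npy",m,allow_pickle=True);return i,m
def load(name): return np.load(f"pics/{name}.npy",allow_pickle=True).item()
E
python3 - <<'E'
from h import *
# restA block top corners in crop (120x90 ->400x300, offset 165,130, x0.3)
for p in [(132,205),(198,240),(264,170),(205,133)]:
    uv=(165+p[0]*.3,130+p[1]*.3);print("A",uv,onz("scene",uv,.042).round(3))
print("gripA top",[onz("scene",(165+p[0]*.3,130+p[1]*.3),.145).round(3) for p in[(145,115),(190,83)]])
print("B",onz("scene",(380,258),.042).round(3))
print("stand far(side)",onz("side",(317,187),.03).round(3),[onz("side",(250+x*.25,160+y*.25),.0).round(3) for x,y in[(195,472),(336,474)]])
print("stand near",onz("scene",(470,272),.03).round(3),onz("side",(310,322),.03).round(3))
m=vision.camera_model("wrist")
print("wrist stand",[onz("wrist",p,.063).round(3) for p in[(180,215),(271,208),(268,295)]])
E
```

```text
A (204.6, 191.5) [ 0.615 -0.345  0.042]
A (224.4, 202.0) [ 0.619 -0.283  0.042]
A (244.2, 181.0) [ 0.543 -0.272  0.042]
A (226.5, 169.9) [ 0.533 -0.332  0.042]
gripA top [array([ 0.594, -0.32 ,  0.145]), array([ 0.556, -0.307,  0.145])]
B [0.592 0.123 0.042]
stand far(side) [ 0.516 -0.073  0.03 ] [array([ 0.549,  0.193, -0.   ]), array([0.47 , 0.192, 0.   ])]
stand near [0.529 0.322 0.03 ] [0.518 0.323 0.03 ]
wrist stand [array([ 0.485, -0.035,  0.063]), array([ 0.576, -0.028,  0.063]), array([ 0.569, -0.124,  0.063])]
```

```bash
python3 -m handwheel '[{"xyz":[-60,-10,0],"delta_rot":[0,0,0.157],"hand":-1},{"xyz":[-120,-20,0],"delta_rot":[0,0,0.314],"hand":-1},{"xyz":[-180,-30,0],"delta_rot":[0,0,0.471],"hand":-1},{"xyz":[-240,-40,0],"delta_rot":[0,0,0.628],"hand":-1},{"xyz":[-300,-48,0],"delta_rot":[0,0,0.785],"hand":-1}]' && python3 -m handwheel '[{"xyz":[0,0,0],"delta_rot":[0,0,0.184],"hand":-0.4},{"xyz":[0,0,0],"delta_rot":[0,0,0.368],"hand":-0.4},{"xyz":[0,0,0],"delta_rot":[0,0,0.552],"hand":-0.4},{"xyz":[0,0,0],"delta_rot":[0,0,0.736],"hand":-0.4},{"xyz":[0,0,0],"delta_rot":[0,0,0.92],"hand":-0.4}]'
python3 - <<'E'
from h import *
snap("wrist","w1");snap("scene","s1");snap("side","d1")
s=bot.read_state();print(s["time_s"],s["position"],np.round(s["tcp_rot"],3),s["opening"],s["joint_positions"])
E
```

```text
time_s: 0.78
position: [0.5763, -0.3017, 0.2302]
tcp_rot: [[0.711, 0.704, -0.0], [0.704, -0.711, 0.001], [0.0, -0.001, -1.0]]
force: [0.7, -0.0, -1.3]
opening: 1.0
grasp_force: 0.0
time_s: 1.4
position: [0.5767, -0.2998, 0.2301]
tcp_rot: [[0.99, -0.14, -0.001], [-0.14, -0.99, 0.001], [-0.001, -0.001, -1.0]]
force: [-0.4, -1.1, 0.3]
opening: 0.703
grasp_force: 0.0
1.55 [ 0.57675863 -0.29981095  0.2301602 ] [[ 0.991 -0.131 -0.001]
 [-0.131 -0.991  0.001]
 [-0.001 -0.    -1.   ]] 0.7021871009156966 [-3.72980765e+01  3.22425167e+01  7.82323077e+01 -8.46543532e-04
  6.95755521e+01  6.02203464e+01]
```

View pics/w1.png

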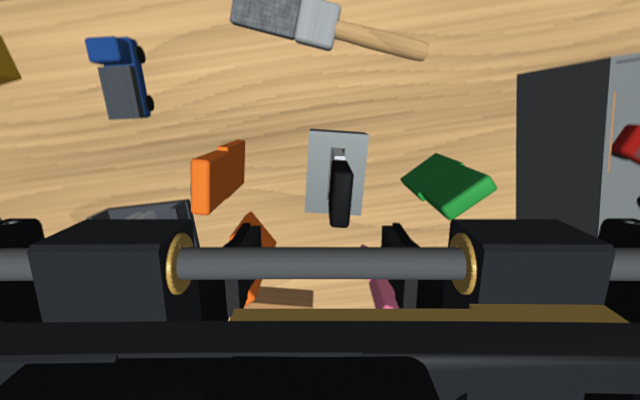

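The wrist view shows the black-gripped thin blade in its block: grip at (340,190), block corners about (309,130), (367,134), (362,215) and (305,211). There are orange decoys at (217,178) and (262,235), green at (450,185) and pink at (380,278). I'll measure the block, grip and decoys.

Run:
```python
from h import *
i=cv2.imread("pics/w1.png");m=load("w1")
hsv=cv2.cvtColor(i,cv2.COLOR_BGR2HSV)
roi=np.zeros(i.shape[:2],np.uint8);roi[115:240,280:395]=255
g=cv2.bitwise_and(cv2.inRange(hsv,(80,0,100),(125,60,200)),roi)
k=cv2.inRange(i,(0,0,0),(45,45,45))&roi;k[222:,:300]=0;k[:,375:]=0
al=g|k
for nm,mk in(("block",g),("grip",k)):
    c=max(cv2.findContours(mk,0,2)[0],key=cv2.contourArea)
    h=cv2.convexHull(c) 
    q=cv2.approxPolyDP(h,4,True)[:,0]
    z=.042 if nm=="block" else .145
    print(nm,cv2.contourArea(c));
    for p in q:print(p,onz("wrist",p.astype(float),z,m).round(4))
# decoys, scene0 crop
f=lambda p,z:onz("scene",(165+p[0]*.3,130+p[1]*.3),z).round(3)
print("or2 base",f((350,220),0),"top",f((335,75),.135));print("or1 base",f((285,298),0),f((328,265),0));print("pink base",f((250,110),0));print("green",f((85,160),0),f((140,155),0))
```

```text
block 3189.0
[310 131] [ 0.6244 -0.295   0.042 ]
[367 135] [ 0.6125 -0.3509  0.042 ]
[359 214] [ 0.5313 -0.3336  0.042 ]
[305 211] [ 0.5427 -0.2774  0.042 ]
grip 1261.5
[345 161] [ 0.6059 -0.3208  0.145 ]
[352 174] [ 0.5958 -0.3246  0.145 ]
[348 223] [ 0.5593 -0.3173  0.145 ]
[333 226] [ 0.5585 -0.3058  0.145 ]
[332 161] [ 0.6072 -0.3116  0.145 ]
or2 base [ 0.533 -0.207  0.   ] top [ 0.499 -0.223  0.135]
or1 base [ 0.616 -0.216  0.   ] [ 0.576 -0.202  0.   ]
pink base [ 0.474 -0.335  0.   ]
green [ 0.576 -0.427  0.   ] [ 0.552 -0.39   0.   ]
```

```bash
python3 -m handwheel '[{"xyz":[2,14,0],"delta_rot":[0,0,0.08],"hand":-0.4},{"xyz":[2,14,30],"delta_rot":[0,0,0.08],"hand":-0.4},{"xyz":[2,14,70],"delta_rot":[0,0,0.08],"hand":-0.4},{"xyz":[2,14,105],"delta_rot":[0,0,0.08],"hand":-0.4},{"xyz":[2,14,119],"delta_rot":[0,0,0.08],"hand":-0.4}]'
python3 - <<'E'
from h import *
snap("wrist","w2");
d=cv2.imread("pics/s1.png");snap("scene","s2");s=cv2.imread("pics/s2.png");w=cv2.imread("pics/w2.png")
a=cv2.resize(s[120:240,160:320],(400,300),interpolation=2);b=cv2.resize(w,(400,250));e=cv2.imread("pics/d1.png")
c=cv2.resize(e[150:220,270:363],(400,300),interpolation=2);f=cv2.resize(d[150:240,200:320],(400,300),interpolation=2)
cv2.imwrite("pics/m2.png",np.vstack([np.hstack([a,cv2.copyMakeBorder(b,0,50,0,0,0)]),np.hstack([c,f])]))
s=bot.read_state();print(s["time_s"],s["position"],np.round(s["tcp_rot"],3))
E
```

```text
time_s: 2.17
position: [0.5758, -0.3131, 0.1091]
tcp_rot: [[0.978, -0.21, -0.004], [-0.21, -0.978, 0.003], [-0.004, -0.002, -1.0]]
force: [-0.3, -0.5, 0.0]
opening: 0.701
grasp_force: 0.0
2.275 [ 0.57629166 -0.31351765  0.10995351] [[ 0.977 -0.211 -0.003]
 [-0.211 -0.977  0.002]
 [-0.003 -0.001 -1.   ]]
```

View pics/m2.png

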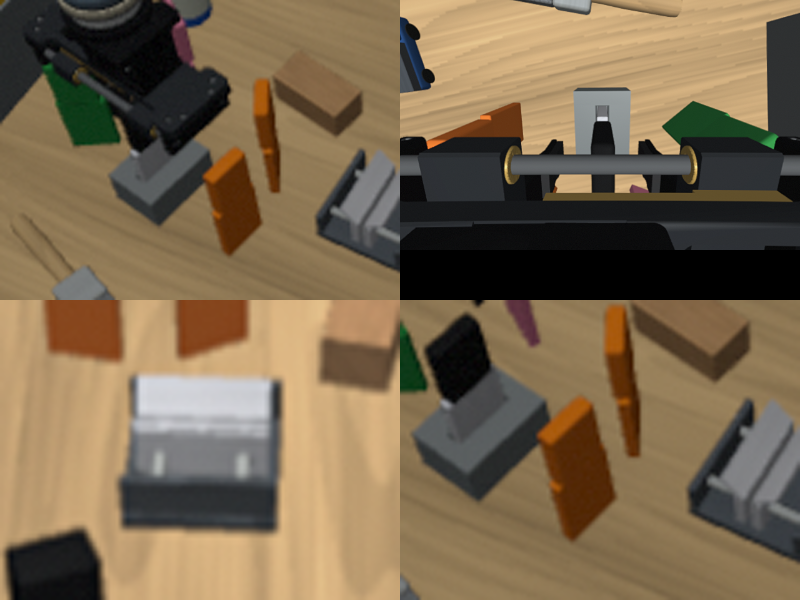

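The grip sits centred between the fingers (wrist inset (602,150)). The stand beside the rest has cheeks nearly touching. Closing now.

```bash
python3 -m handwheel '[{"xyz":[0,0,0],"delta_rot":[0,0,0],"hand":1},{"xyz":[0,0,0],"delta_rot":[0,0,0],"hand":1},{"xyz":[0,0,0],"delta_rot":[0,0,0],"hand":1},{"xyz":[0,0,0],"delta_rot":[0,0,0],"hand":1},{"xyz":[0,0,0],"delta_rot":[0,0,0],"hand":1}]'; python3 -m handwheel '[{"xyz":[0,0,-15],"delta_rot":[0,0,0],"hand":1},{"xyz":[0,0,-40],"delta_rot":[0,0,0],"hand":1},{"xyz":[0,0,-80],"delta_rot":[0,0,0],"hand":1},{"xyz":[0,0,-120],"delta_rot":[0,0,0],"hand":1},{"xyz":[0,0,-140],"delta_rot":[0,0,0],"hand":1}]'
python3 - <<'E'
from h import *
snap("wrist","w3");i=snap("scene","s3")
s=bot.read_state();print(s["time_s"],s["position"],np.round(s["tcp_rot"],3),s["opening"])
w=cv2.imread("pics/w3.png");s=cv2.imread("pics/s3.png")
a=cv2.resize(s[120:280,120:520],(640,256),interpolation=2)
cv2.imwrite("pics/m3.png",np.vstack([w[:330],a]))
E
```

```text
time_s: 2.9
position: [0.5771, -0.3141, 0.1118]
tcp_rot: [[0.977, -0.213, 0.0], [-0.213, -0.977, -0.0], [0.0, 0.0, -1.0]]
force: [-0.2, 0.1, -0.1]
opening: 0.214
grasp_force: 0.0
time_s: 3.52
position: [0.578, -0.3147, 0.2552]
tcp_rot: [[0.977, -0.212, 0.004], [-0.212, -0.977, -0.003], [0.004, 0.002, -1.0]]
force: [1.4, -0.2, -1.9]
opening: 0.173
grasp_force: 30.0
3.625 [ 0.57851581 -0.31507992  0.25555906] [[ 0.977 -0.212  0.006]
 [-0.212 -0.977 -0.004]
 [ 0.007  0.003 -1.   ]] 0.1681469775909111
```

View pics/m3.png

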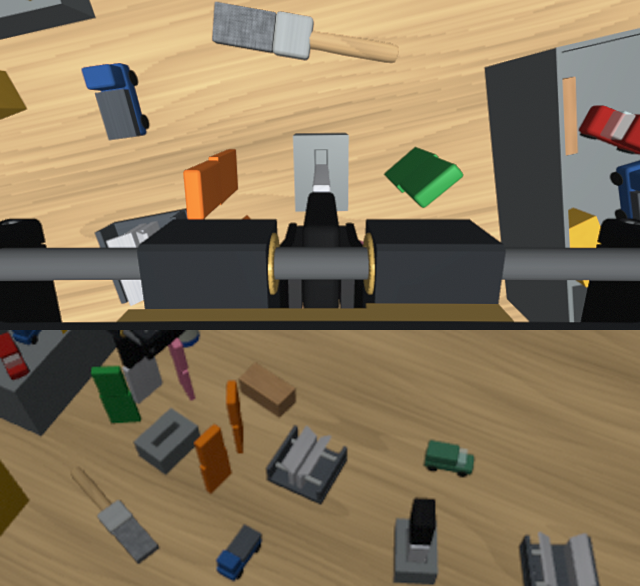

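The blade is out of its rest and held. The stand at scene (312,203) is visible with a narrow gap; the wide one is at scene (470,270). Next: raise and move so the wrist camera looks straight down on the narrow stand.

```bash
python3 -m handwheel '[{"xyz":[0,0,-45],"delta_rot":[0,0,0],"hand":1},{"xyz":[-40,-50,-45],"delta_rot":[0,0,0],"hand":1},{"xyz":[-80,-100,-45],"delta_rot":[0,0,0],"hand":1},{"xyz":[-120,-150,-45],"delta_rot":[0,0,0],"hand":1},{"xyz":[-160,-195,-45],"delta_rot":[0,0,0],"hand":1}]'; python3 -m handwheel '[{"xyz":[-4,-5,0],"delta_rot":[0,0,0],"hand":1},{"xyz":[-8,-10,0],"delta_rot":[0,0,0],"hand":1},{"xyz":[-8,-12,0],"delta_rot":[0,0,0],"hand":1},{"xyz":[-8,-12,0],"delta_rot":[0,0,0],"hand":1},{"xyz":[-8,-12,0],"delta_rot":[0,0,0],"hand":1}]'
python3 - <<'E'
from h import *
snap("wrist","w4");snap("scene","s4");snap("side","d4")
s=bot.read_state();print(s["time_s"],s["position"],np.round(s["tcp_rot"],3),s["opening"])
w=cv2.imread("pics/w4.png");s=cv2.imread("pics/s4.png");d=cv2.imread("pics/d4.png")
print(onz("scene",(312,203),.03).round(3))
a=cv2.resize(s[120:240,220:380],(400,300),interpolation=2);b=cv2.resize(d[100:220,250:410],(400,300),interpolation=2)
cv2.imwrite("pics/m4.png",np.vstack([cv2.copyMakeBorder(w[:300],0,0,0,160,0),np.hstack([a,b])]))
E
```

```text
time_s: 4.25
position: [0.4616, -0.0895, 0.2956]
tcp_rot: [[0.977, -0.213, -0.002], [-0.213, -0.977, 0.001], [-0.002, -0.001, -1.0]]
force: [0.9, 0.7, -0.9]
opening: 0.17
grasp_force: 30.0
time_s: 4.88
position: [0.4585, -0.0789, 0.2964]
tcp_rot: [[0.977, -0.213, -0.0], [-0.213, -0.977, -0.0], [-0.0, 0.0, -1.0]]
force: [-0.6, -0.0, -1.1]
opening: 0.174
grasp_force: 30.0
5.025 [ 0.45820552 -0.0785517   0.29642135] [[ 0.977 -0.213 -0.   ]
 [-0.213 -0.977  0.   ]
 [-0.     0.    -1.   ]] 0.17107722707229583
[ 0.52  -0.089  0.03 ]
```

View pics/m4.png

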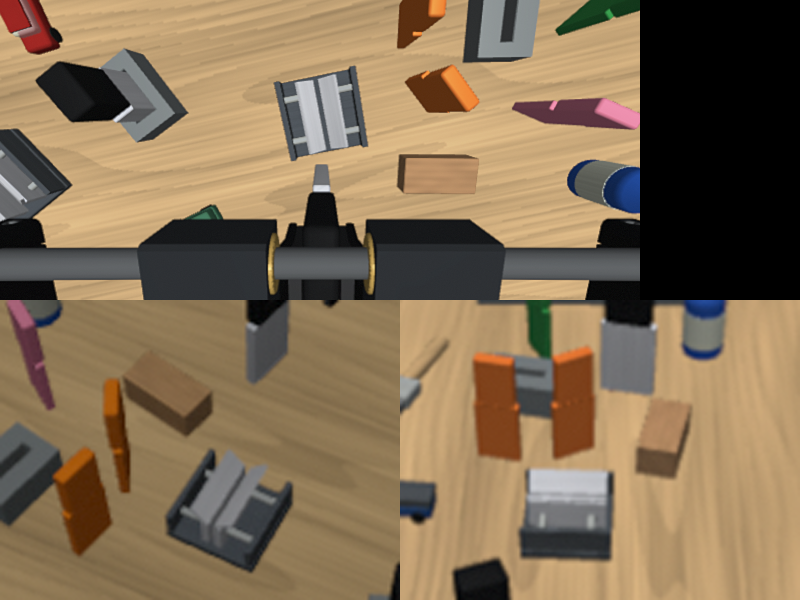

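The wrist view shows the narrow stand: cheeks at (322,115), gap line from about (318,80) to (329,152), dark walls at (285,120) and (357,105). The blade's foot is at (321,167), and the wide stand is at (20,175). I'll measure the stand and the held foot.

Run:
```python
from h import *
m=load("w4");i=cv2.imread("pics/w4.png");g=cv2.cvtColor(i,cv2.COLOR_BGR2GRAY)
roi=np.zeros_like(g);roi[60:162,268:372]=255
hsv=cv2.cvtColor(i,cv2.COLOR_BGR2HSV)
st=((hsv[...,1]<70).astype(np.uint8)*255)&roi
c=max(cv2.findContours(st,0,2)[0],key=cv2.contourArea);r=cv2.minAreaRect(c);print("whole",r)
br=cv2.inRange(g,150,255)&roi
br=cv2.morphologyEx(br,cv2.MORPH_OPEN,np.ones((9,3),np.uint8))
for c in cv2.findContours(br,0,2)[0]:
    if cv2.contourArea(c)>200:
        print(cv2.contourArea(c))
        for p in cv2.boxPoints(cv2.minAreaRect(c)):print(p.round(1),onz("wrist",p.astype(float),.063,m).round(4))
# wall top corners by eye (walls height ~?), z guess
for r_ in (85,100,115,130,145):
    print(r_,g[r_,290:356].tolist())
for S,D in(((319.6,152.4),(352,137.6)),((336,139.2),(330,135.2)),((319.6,152.4),(330,135.2)),((336,139.2),(352,137.6))):
    a,b=ray("scene",S,load("s4"));c,d=ray("side",D,load("d4"))
    t=np.linalg.lstsq(np.c_[b,-d],c-a,rcond=None)[0];p,q=a+b*t[0],c+d*t[1];print("foot",((p+q)/2).round(4),np.linalg.norm(p-q).round(4))
```

```text
whole ((321.9357604980469, 113.20985412597656), (81.39056396484375, 83.1455078125), 78.8453369140625)
1188.5
[293.7  82.5] [ 0.5587 -0.0699  0.063 ]
[312.   78.8] [ 0.5581 -0.0902  0.063 ]
[326.3 150.3] [ 0.4789 -0.0891  0.063 ]
[308. 154.] [ 0.4793 -0.0677  0.063 ]
1188.0
[317.5  77.3] [ 0.5584 -0.0964  0.063 ]
[335.8  74.2] [ 0.5572 -0.1165  0.063 ]
[348.  145.7] [ 0.4788 -0.1145  0.063 ]
[329.7 148.8] [ 0.4798 -0.0933  0.063 ]
1407.5
[319.  60.] [ 0.5751 -0.1018  0.063 ]
[371.  60.] [ 0.5631 -0.1563  0.063 ]
[371. 161.] [ 0.4558 -0.137   0.063 ]
[319. 161.] [ 0.4687 -0.0783  0.063 ]
2272.5
[268.  60.] [ 0.5868 -0.0483  0.063 ]
[347.  60.] [ 0.5687 -0.1312  0.063 ]
[347. 161.] [ 0.4618 -0.1099  0.063 ]
[268. 161.] [ 0.4813 -0.0208  0.063 ]
85 [84, 85, 84, 80, 87, 158, 183, 187, 199, 205, 203, 200, 199, 197, 196, 197, 197, 199, 200, 200, 201, 200, 202, 171, 110, 80, 79, 79, 100, 161, 186, 183, 181, 180, 178, 177, 177, 177, 179, 180, 180, 180, 178, 176, 182, 194, 201, 157, 95, 82, 85, 93, 105, 126, 152, 167, 171, 174, 180, 185, 186, 150, 88, 73, 81, 82]
100 [180, 178, 175, 171, 164, 
[... 670 characters left out ...]
 195, 200, 200, 198, 197, 196, 195, 195, 195, 193, 194, 196, 197, 199, 199, 147, 86, 80, 81, 84, 136, 172, 180, 178, 177, 177, 175, 175, 175, 173, 173, 174, 176, 174, 174, 178, 188, 194, 184, 179, 179, 179, 178, 180, 179, 179, 180, 180, 179]
145 [82, 84, 81, 59, 46, 69, 81, 82, 83, 83, 81, 82, 84, 84, 83, 81, 84, 138, 172, 183, 191, 196, 197, 197, 197, 194, 194, 194, 192, 189, 190, 193, 195, 196, 194, 142, 85, 79, 79, 84, 148, 177, 178, 176, 176, 175, 174, 174, 173, 171, 172, 174, 177, 174, 174, 181, 193, 177, 122, 80, 79, 78, 75, 72, 78, 81]
foot [ 0.4382 -0.1085  0.1502] 0.0255
foot [ 0.4749 -0.0461  0.2292] 0.0276
foot [ 0.4821 -0.0847  0.1889] 0.0045
foot [ 0.4321 -0.0676  0.1933] 0.0004
```

Stand centre is (0.5185, -0.092), yaw -1.6°; lip length 80 mm and mouth about 40 mm plus the lips, matching the description. The foot triangulates about 0.105 m below the TCP. Moving above the gap.

```bash
python3 -m handwheel '[{"xyz":[31,0,0],"delta_rot":[0,0,-0.092],"hand":1},{"xyz":[62,1,0],"delta_rot":[0,0,-0.185],"hand":1},{"xyz":[62,1,40],"delta_rot":[0,0,-0.185],"hand":1},{"xyz":[62,1,80],"delta_rot":[0,0,-0.185],"hand":1},{"xyz":[62,1,80],"delta_rot":[0,0,-0.185],"hand":1}]'
python3 - <<'E'
from h import *
snap("wrist","w5");snap("scene","s5");snap("side","d5")
s=bot.read_state();print(s["time_s"],s["position"],np.round(s["tcp_rot"],3),s["force"])
w=cv2.imread("pics/w5.png");s=cv2.imread("pics/s5.png");d=cv2.imread("pics/d5.png")
a=cv2.resize(s[140:260,240:400],(400,300),interpolation=2);b=cv2.resize(d[100:220,240:400],(400,300),interpolation=2)
c=cv2.resize(w[80:260,200:440],(400,300),interpolation=2)
cv2.imwrite("pics/m5.png",np.vstack([np.hstack([a,b]),np.hstack([c,c*0])]))
E
```

```text
time_s: 5.65
position: [0.5161, -0.0915, 0.2138]
tcp_rot: [[1.0, -0.029, -0.008], [-0.029, -1.0, 0.003], [-0.008, -0.003, -1.0]]
force: [0.5, 0.7, -0.8]
opening: 0.168
grasp_force: 30.0
5.8 [ 0.51967407 -0.0928412   0.21801   ] [[ 1.    -0.029  0.003]
 [-0.029 -1.    -0.001]
 [ 0.003  0.001 -1.   ]] [ 0.18789325  0.3151304  -2.15076186]
```

View pics/m5.png

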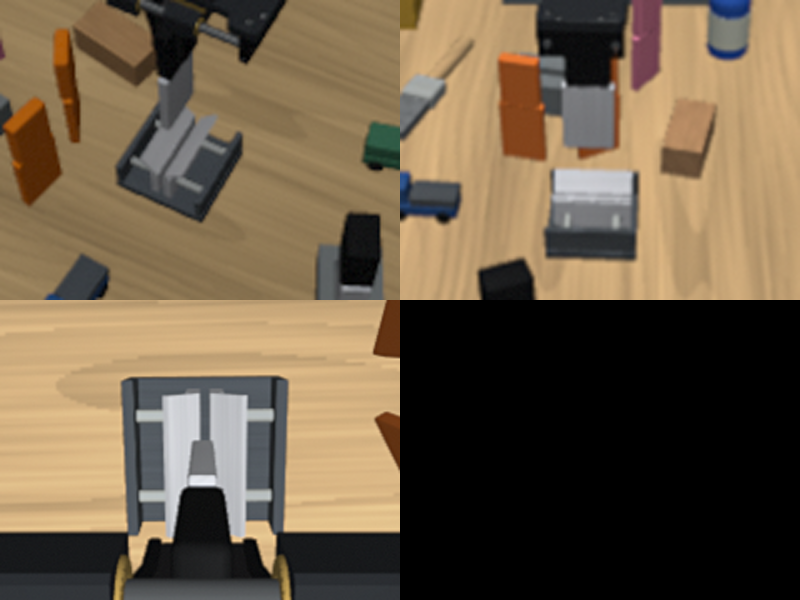

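The blade sits over the gap (wrist inset: foot at (203,460), gap at (205,410)), edge-aligned with the cheeks. Descending.

```bash
python3 -m handwheel '[{"xyz":[0,0,20],"delta_rot":[0,0,0],"hand":1},{"xyz":[0,0,38],"delta_rot":[0,0,0],"hand":1},{"xyz":[0,0,54],"delta_rot":[0,0,0],"hand":1},{"xyz":[0,0,65],"delta_rot":[0,0,0],"hand":1},{"xyz":[0,0,72],"delta_rot":[0,0,0],"hand":1}]';  python3 -m handwheel '[{"xyz":[0,0,2],"delta_rot":[0,0,0],"hand":1},{"xyz":[0,0,4],"delta_rot":[0,0,0],"hand":1},{"xyz":[0,0,6],"delta_rot":[0,0,0],"hand":1},{"xyz":[0,0,8],"delta_rot":[0,0,0],"hand":1},{"xyz":[0,0,10],"delta_rot":[0,0,0],"hand":1}]'
```

```text
time_s: 6.42
position: [0.5218, -0.0937, 0.1488]
tcp_rot: [[1.0, -0.029, 0.008], [-0.029, -1.0, -0.004], [0.008, 0.003, -1.0]]
force: [-0.5, 1.7, 3.0]
opening: 0.169
grasp_force: 30.0
time_s: 7.05
position: [0.5185, -0.0925, 0.1344]
tcp_rot: [[1.0, -0.029, 0.0], [-0.029, -1.0, -0.0], [0.0, 0.0, -1.0]]
force: [1.0, -0.6, 2.1]
opening: 0.172
grasp_force: 30.0
```

```bash
for k in 1; do python3 -m handwheel '[{"xyz":[0,0,2],"delta_rot":[0,0,0],"hand":1},{"xyz":[0,0,4],"delta_rot":[0,0,0],"hand":1},{"xyz":[0,0,6],"delta_rot":[0,0,0],"hand":1},{"xyz":[0,0,8],"delta_rot":[0,0,0],"hand":1},{"xyz":[0,0,9],"delta_rot":[0,0,0],"hand":1}]';done;  python3 -m handwheel '[{"xyz":[0,0,1],"delta_rot":[0,0,0],"hand":1},{"xyz":[0,0,2],"delta_rot":[0,0,0],"hand":1},{"xyz":[0,0,3],"delta_rot":[0,0,0],"hand":1},{"xyz":[0,0,4],"delta_rot":[0,0,0],"hand":1},{"xyz":[0,0,4],"delta_rot":[0,0,0],"hand":1}]'
```

```text
time_s: 7.68
position: [0.518, -0.0922, 0.1253]
tcp_rot: [[1.0, -0.029, -0.001], [-0.029, -1.0, 0.0], [-0.001, -0.0, -1.0]]
force: [-0.9, -0.3, 3.1]
opening: 0.169
grasp_force: 30.0
time_s: 8.3
position: [0.5183, -0.0922, 0.1214]
tcp_rot: [[1.0, -0.029, -0.0], [-0.029, -1.0, 0.0], [-0.0, -0.0, -1.0]]
force: [-0.0, 0.2, 2.5]
opening: 0.171
grasp_force: 30.0
```

```bash
python3 -m handwheel '[{"xyz":[0,0,1],"delta_rot":[0,0,0],"hand":1},{"xyz":[0,0,2],"delta_rot":[0,0,0],"hand":1},{"xyz":[0,0,3],"delta_rot":[0,0,0],"hand":1},{"xyz":[0,0,4],"delta_rot":[0,0,0],"hand":1},{"xyz":[0,0,4],"delta_rot":[0,0,0],"hand":1}]';  python3 - <<'E'
from h import *
s,ms=snap("scene","s6");d,md=snap("side","d6");print(bot.read_state()["force"])
a=cv2.resize(s[140:260,240:400],(400,300),interpolation=2);b=cv2.resize(d[100:220,240:400],(400,300),interpolation=2)
cv2.imwrite("pics/m6.png",np.hstack([a,b])[:,:,::-1])
E
```

```text
time_s: 8.93
position: [0.5185, -0.0923, 0.1174]
tcp_rot: [[1.0, -0.029, 0.0], [-0.029, -1.0, 0.0], [0.0, -0.0, -1.0]]
force: [-0.0, -1.2, 2.4]
opening: 0.167
grasp_force: 30.0
[-0.06141005 -0.19427802  0.91211368]
```

View pics/m6.png

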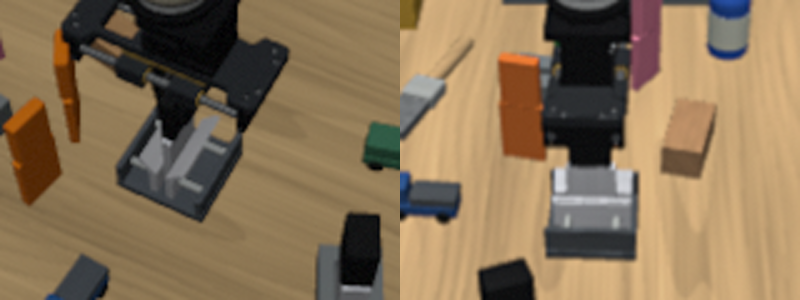

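The blade is between the cheeks. The force is still only steady drag, so the foot isn't on the floor yet. Continuing down.

```bash
python3 -m handwheel '[{"xyz":[0,0,1],"delta_rot":[0,0,0],"hand":1},{"xyz":[0,0,2],"delta_rot":[0,0,0],"hand":1},{"xyz":[0,0,3],"delta_rot":[0,0,0],"hand":1},{"xyz":[0,0,3],"delta_rot":[0,0,0],"hand":1},{"xyz":[0,0,3],"delta_rot":[0,0,0],"hand":1}]';  python3 -m handwheel '[{"xyz":[0,0,1],"delta_rot":[0,0,0],"hand":1},{"xyz":[0,0,2],"delta_rot":[0,0,0],"hand":1},{"xyz":[0,0,2],"delta_rot":[0,0,0],"hand":1},{"xyz":[0,0,2],"delta_rot":[0,0,0],"hand":1},{"xyz":[0,0,2],"delta_rot":[0,0,0],"hand":1}]'
```

```text
time_s: 9.65
position: [0.5186, -0.0924, 0.1165]
tcp_rot: [[1.0, -0.029, 0.001], [-0.029, -1.0, -0.001], [0.001, 0.001, -1.0]]
force: [-3.4, 0.6, 17.6]
opening: 0.169
grasp_force: 30.0
time_s: 10.28
position: [0.5186, -0.0924, 0.1164]
tcp_rot: [[1.0, -0.029, 0.002], [-0.029, -1.0, -0.001], [0.002, 0.001, -1.0]]
force: [-6.0, 0.6, 30.2]
opening: 0.174
grasp_force: 30.0
```

The force rose sharply to 30 N and the TCP stopped at 0.1164. That puts the foot at z≈0.012, so it's on the floor. Next: relax the push, release and retreat.

```bash
python3 -m handwheel '[{"xyz":[0,0,-2],"delta_rot":[0,0,0],"hand":1},{"xyz":[0,0,-4],"delta_rot":[0,0,0],"hand":0.3},{"xyz":[0,0,-4],"delta_rot":[0,0,0],"hand":-0.1},{"xyz":[0,0,-4],"delta_rot":[0,0,0],"hand":-0.1},{"xyz":[0,0,-4],"delta_rot":[0,0,0],"hand":-0.1}]';  python3 -m handwheel '[{"xyz":[0,0,0],"delta_rot":[0,0,0],"hand":-0.1},{"xyz":[0,0,-15],"delta_rot":[0,0,0],"hand":-0.1},{"xyz":[0,0,-50],"delta_rot":[0,0,0],"hand":-0.1},{"xyz":[0,0,-90],"delta_rot":[0,0,0],"hand":-0.1},{"xyz":[0,0,-120],"delta_rot":[0,0,0],"hand":-0.1}]'
python3 - <<'E'
from h import *
s,ms=snap("scene","s7");d,md=snap("side","d7");w,mw=snap("wrist","w7");print(bot.read_state()["force"])
a=cv2.resize(s[140:260,240:400],(400,300),interpolation=2);b=cv2.resize(d[100:220,240:400],(400,300),interpolation=2);c=cv2.resize(w[80:260,200:440],(400,300),interpolation=2)
cv2.imwrite("pics/m7.png",np.vstack([np.hstack([a,b]),np.hstack([c,cv2.resize(s,(400,300))])])[:,:,::-1])
E
```

```text
time_s: 10.9
position: [0.5182, -0.0922, 0.1161]
tcp_rot: [[1.0, -0.029, -0.001], [-0.029, -1.0, 0.0], [-0.001, -0.0, -1.0]]
force: [0.3, 0.1, -0.1]
opening: 0.516
grasp_force: 0.0
time_s: 11.52
position: [0.5189, -0.0925, 0.2394]
tcp_rot: [[1.0, -0.029, 0.003], [-0.029, -1.0, -0.001], [0.003, 0.001, -1.0]]
force: [-0.1, -1.2, -0.0]
opening: 0.548
grasp_force: 0.0
[-0.47292262  0.07970397 -0.51509956]
```

View pics/m7.png

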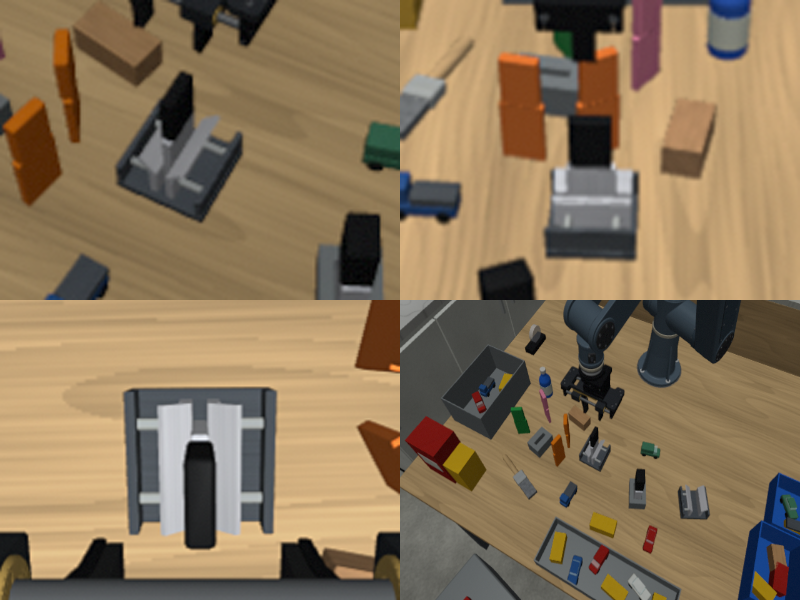

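The blade stands upright between the parted cheeks, the thick blade is in its rest, and the gripper is clear. One quick height check before handing in.

Run:
```python
from h import *
def proj(n,P):
    m=load(n);T=np.array(m["camera_from_world"]);p=(T@np.r_[P,1])[:3]*[1,-1,-1]
    return cv2.projectPoints(p[None],np.zeros(3),np.zeros(3),np.array(m["camera_matrix"]),np.array(m["dist_coeffs"]))[0].ravel()
i=cv2.cvtColor(cv2.imread("pics/d7.png"),6)
print("side col",[ (r,int(i[r,316])) for r in range(138,176)])
for dz in(0,.01):
  print(dz,"grip bottom side",proj("d7",[.5185,-.0847,.087+dz]).round(1),"top near edge",proj("d7",[.5185,-.0847,.147+dz]).round(1))
  print("scene top",[((proj("s7",[.5185+sx*.022,-.0922+sy*.0075,.147+dz])-[240,140])*2.5).round(0).tolist() for sx in(-1,1) for sy in(-1,1)])
```

```text
side col [(138, 80), (139, 80), (140, 83), (141, 83), (142, 78), (143, 79), (144, 81), (145, 70), (146, 40), (147, 24), (148, 26), (149, 25), (150, 17), (151, 15), (152, 14), (153, 17), (154, 16), (155, 14), (156, 14), (157, 17), (158, 13), (159, 13), (160, 12), (161, 13), (162, 13), (163, 17), (164, 13), (165, 18), (166, 48), (167, 90), (168, 120), (169, 123), (170, 121), (171, 120), (172, 120), (173, 120), (174, 119), (175, 119)]
0 grip bottom side [315.8 167.1] top near edge [315.4 148.3]
scene top [[178.0, 67.0], [193.0, 73.0], [157.0, 102.0], [171.0, 108.0]]
0.01 grip bottom side [315.7 164.1] top near edge [315.4 145. ]
scene top [[178.0, 61.0], [193.0, 66.0], [156.0, 96.0], [171.0, 101.0]]
```

```bash
python3 -c "
from rig import workorder;print(workorder.hand_in())"
```

```text
the job is handed in; nothing more can be done
None
```

I handed the job in at about 12 s: the thin blade stands upright in the narrow stand with its foot on the gap floor, the thick blade is untouched in its rest, and the gripper is clear of everything.

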